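# Pack the green beetle and click the case lid shut

### The arm

A 6-joint arm with a two-finger parallel gripper is mounted at the origin on the work surface. World frame = base frame: x ahead of the robot, y to its left, z up, the work surface at z = 0. Lengths are in m, angles in rad, forces in N, time in s.
With the tool pointing down it reaches from about 0.25 to 0.775 m from the base axis. Payload 4 kg.
Tool frame: the origin (TCP) lies on the centre line of the jaws, within the pads' length; the fingertips stand 8 mm ahead of it and the grasp point (between the pads) lies 11 mm behind it; y points along the fingers, x is the direction in which the jaws open and shut, and the axes are right-handed (so a half turn about y gives the same grasp; the last joint's range is limited). The gripper opens to 94 mm and grips with 3 to 60 N. Pads are 16 mm wide; open, the fingers measure 119 mm over their backs; the gripper's body (75 mm by 177 mm) begins 78 mm behind the grasp point.
Start: joints at [-1.417, 0.087, 1.371, -0, 1.684, -0.103], TCP at [0.14, -0.532, 0.214] pointing down, gripper open.
Joint ranges: [-3.1, 3.1], [-0.76, 2.03], [0.27, 2.55], [-1.08, 4.22], [0.17, 2.65], [-2.57, 2.57]. Speed limits (rad/s): [2.79, 2.79, 3.14, 3.14, 3.14, 3.14].

### API

Orientations are given as [roll, pitch, yaw] about the fixed x, y, z axes, in that order (R = Rz(yaw) Ry(pitch) Rx(roll)).
In Python, from bench import robot gives the robot as it stands.
- The arm moves only by the tool step_arm, never from a script. Its argument "commands" is a list of rows, each an object with "xyz": the shift along the world's x, y, z in m, a list of three; "twist": the turn, a rotation vector about the world's x, y, z in degrees, a list of three. In form: [{"xyz": [tx, ty, tz], "twist": [ax, ay, az]}, ...]. A call has 1 to 12 rows; each row is the pose to reach, as a shift and turn from the pose commanded when the call began; what a row does not reach only later rows make up. A row lasts 1/12 s, in which the tool goes at most 41.7 mm and 7.16 degrees, less where a joint would pass 70% of its speed; a pose out of reach is approached as far as the arm can. A call with a gripper value outside its range is refused whole. "fingers" is the closure in counts, from 0 (fully open) to 255 (shut), set as the call begins (left out, the last holds). The fingers move at their own pace and stop on an object; the grip force is fixed at half the most. Time passes only in rows, so rows that repeat a pose let the fingers close. It gives the time, the measured TCP pose, the force and the opening at its end, in the units of the state.
- robot.get_obs(): the state, without advancing time (a new reading comes with each control period).
- robot.snapshot(name): name is "side" or "top" or "wrist"; returns (picture, depth): 480x640x3 uint8, red, green, blue; 480x640 float32, m along the optical axis (not along the pixel's ray), 0 where there is no reading.
- robot.camera_info(name): a dict with "fx", "fy", "cx", "cy" (pixels), "R" (3x3) and "t" (3): a world point X has camera coordinates R X + t. Camera axes: x right, y down, z forward; pixel columns grow to the right and rows downward; lengths in m; the calibration is good to about 2 mm. A picture is of the moment at which its call begins: read the wrist's pose just before it. camera_info takes no time and is no camera call; for the wrist camera it gives the pose at the moment of the call.
- robot.close_job(): hands the job in, once; it reports no verdict.
The state is a dict: "time": time; "joint_positions": joint angles; "qvel": joint speeds; "joint_torque": joint torques, N m; "tool_pos": TCP position; "ee_rot": TCP orientation; "wrist_force": force on the tool from outside, world axes, zero at the start; "wrist_torque": the same for the moment, N m; "width": finger opening in m.
Only numpy, scipy, OpenCV 4.12 (cv2) and the standard library are available. Lean on these libraries where they do the work, as an engineer would, in place of code of your own. Each camera call takes 0.05 s, during which the arm holds its last target.

### The job

Set the small display box with the green beetle upright on the floor of the open wooden insect case, without dropping it. Then lay the blue lid on the case's runners and slide it in under the steel lips until it is fully home and the orange spring catch has clicked into the notch in its edge, and let go. Leave the display boxes with the blue and the brown beetle where they are.

Things in the scene. Friction and masses are not known exactly. Their poses are not given: they have to be found in the camera images.
- green_box_mid (a point): Centre (half-way up) of the display box with the green beetle: 30 x 30 mm, 32 mm high, green foot, white floor, clear upper part, solid to the grip on all sides, about 35 g. z is up; its sides lie along x and y.
- blue_box_mid (a point): Centre of the like-sized display box with a blue beetle and foot; a bystander to leave alone. The three boxes stand in a row in any order, some 100 mm apart.
- brown_box_mid (a point): Centre of the like-sized display box with a brown beetle and foot; a bystander to leave alone.
- lid_tab (a point): Centre of the black grip tab (16 mm in x, 40 in y, 28 high) in the middle of the lid, 20 mm above the lid's underside, 14 above its plate. The lid is a blue-framed clear plate, 110 (x) x 104 (y) x 6 mm, about 90 g, flat on the table at the start. x points to its leading edge, which has long bevels at its corners (16 mm in x, 8 in y); a white stripe runs from the tab towards it.
- lid_notch (a point): Middle of the notch in the -y edge of the lid into which the catch springs: 23 mm long, 10 mm deep, from 6 to 29 mm ahead (+x) of the tab centre; axes as the lid.
- case: Open pale wooden insect case, fixed to the table. Origin on the table under the middle of the bay; the lid slides in to +x; z up. Bay 100 (x) x 88 mm (y), rim 44 mm above the table. The side walls (y 44 to 62 mm either side) run on to x = -118 mm as two runners, tops at 44 mm, that carry the lid; between them, in front of the bay's 5 mm front wall, it is open to the table.
- case_floor (a point): Middle of the floor of the case's bay, 4 mm above the table; axes as the case.
- tab_setdown (a point): Where the lid's tab centre is when the lid lies on the runners just short of the flared mouth (mouth from x = -8 mm): 65 mm to -x of home, 64 mm above the table; axes as the case. The mouth takes up a sideways error of some 4 mm.
- tab_home (a point): Where the lid's tab centre is when the lid is fully home, its leading edge at the stop (case x = 55 mm): straight over the case's origin, 64 mm high. On the way the lid runs between cheeks 109 mm apart, 13 mm high, and from case x = 34 mm under two steel lips with 3 mm of air above the plate.
- catch_nose (a point): Tip of the nose of the orange spring catch, on the -y side of the case, 24 mm to +x and 46 mm to -y of its origin, 48 mm high. It has a sloping face towards the incoming lid and a square face behind (at x = 26 mm).
- catch (a joint): Travel of the catch, m: 0 = sprung in, to 0.010 = pushed aside (to -y of the case). Spring 1.6 N at 0, 4 N at 7 mm; sliding the lid past takes some 3 to 8 N. While the lid's edge goes by it reads about 0.006; in the last 3 mm before home it springs back to 0 in the notch and then keeps the lid from sliding out.
Mind the look-alikes: they are no part of the job. What is shaped like the case but red is not meant.

How it is judged:
By the outcome, as a careful person would: the job done as asked, in the order asked, and still so for the second after the job is handed in, with the robot touching nothing.
It also fails if it takes over 56 s, if anything falls off the work surface, if the arm or the gripper's body presses on something with over 40 N, if the wrist force passes 120 N, or if a joint passes its speed limit or range.

## Working session

There is one attempt and no reset: what is moved stays moved. The work goes in short steps, Python scripts to look and compute and a tool call to move; the robot and the scene stay as the last step left them, time stands still between calls to the robot, and variables do not carry over. Pictures are saved under pics/ and viewed, and the job is handed in when it is done.

Besides the shell and the picture viewer there is one more tool, called after "Request:" as name(argument=value, ...) on one line, values as JSON. step_arm: Moves the arm, as the interface text tells. Its arguments: {"type":"object","properties":{"commands":{"type":"array"},"fingers":{"type":"number"}},"required":["commands"]}

```bash
mkdir -p pics; ls
python3 - <<'E'
from bench import robot
import cv2,numpy as np
print(robot.get_obs())
for n in ("side","top"):
    p,d=robot.snapshot(n); np.savez(f"pics/{n}0.npz",p=p,d=d,**{k:np.array(v) for k,v in robot.camera_info(n).items()})
    cv2.imwrite(f"pics/{n}0.png",p[:,:,::-1]); print(n,robot.camera_info(n))
E
```

```text
pics
{'time': 0.0, 'joint_positions': array([-1.41710624e+00,  8.79401621e-02,  1.37224208e+00,  2.26411578e-05,
        1.68358930e+00, -1.03098710e-01]), 'qvel': array([-0.00047119, -0.00021951, -0.00072246,  0.0011214 ,  0.00016298,
        0.00119244]), 'joint_torque': array([-1.43101270e-04, -3.40188861e+01, -3.02422822e+01,  7.16705387e-02,
        3.30905488e-02, -1.87378878e-04]), 'tool_pos': array([ 0.13960938, -0.53144124,  0.21231844]), 'ee_rot': array([-1.5705497 ,  0.002165  , -1.31400474]), 'wrist_force': array([-0.42356222, -0.8143231 , -0.36750221]), 'wrist_torque': array([ 0.01101763,  0.01127132, -0.03412212]), 'width': 0.09412658634688141}
side {'fx': 609.2133892781542, 'fy': 609.2133892781542, 'cx': 317.3739225174023, 'cy': 249.0626871665165, 'R': array([[-0.9191693 , -0.393569  ,  0.01520673],
       [-0.31362599,  0.70801713, -0.63273255],
       [ 0.23825729, -0.58635756, -0.77422107]]), 't': array([0.46715328, 0.08727435, 1.29773449])}
top {'fx': 532.6490538479936, 'fy': 532.6490538479936, 'cx': 328.3022848656339, 'cy': 245.96076018819625, 'R': array([[ 0.01008735, -0.99985704,  0.01357033],
       [-0.98333115, -0.01238265, -0.18140155],
       [ 0.18154365, -0.01151427, -0.98331547]]), 't': array([0.12059621, 0.45902349, 1.45028229])}
```

View pics/side0.png

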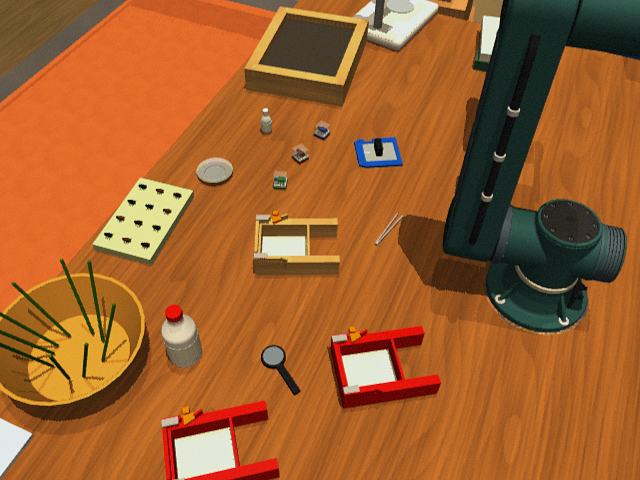

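View pics/top0.png

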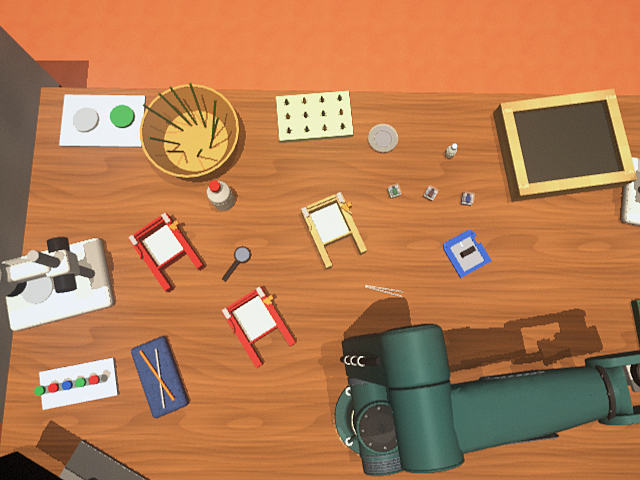

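Run:
```python
import cv2,numpy as np
t=cv2.imread("pics/top0.png"); s=cv2.imread("pics/side0.png")
a=cv2.resize(t[170:290,290:510],None,fx=3.6,fy=3.6,interpolation=cv2.INTER_CUBIC)
b=cv2.resize(s[110:285,240:415],None,fx=3.4,fy=3.4,interpolation=cv2.INTER_CUBIC)
cv2.imwrite("pics/ct.png",a);cv2.imwrite("pics/cs.png",b)
```

```text
(no output)
```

View pics/ct.png

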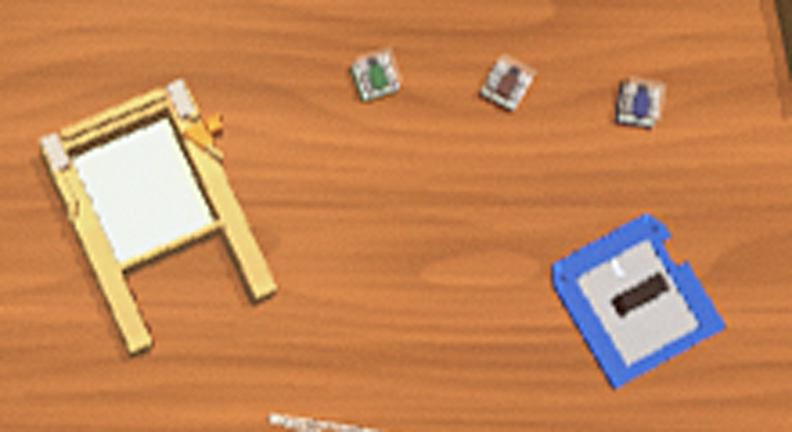

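View pics/cs.png

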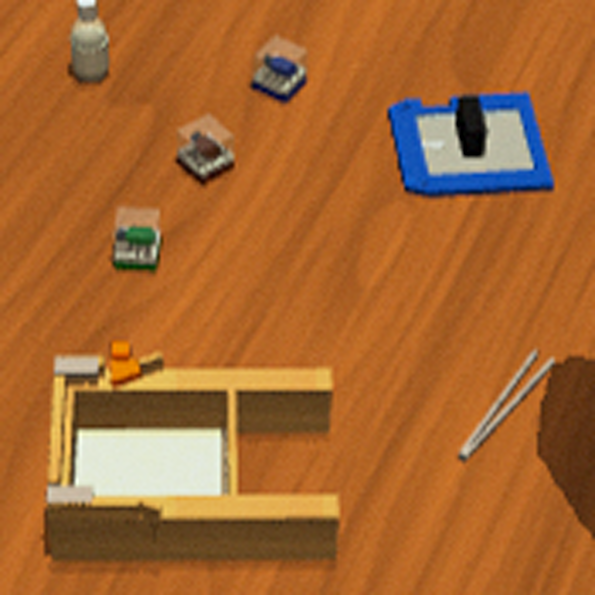

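```bash
cat > h.py <<'E'
import numpy as np
def ray(c,uv,z):
    K=np.array([[c['fx'],0,c['cx']],[0,c['fy'],c['cy']],[0,0,1.]],float)
    R=np.array(c['R']);t=np.array(c['t'])
    C=-R.T@t
    d=(R.T@np.linalg.inv(K)@np.c_[np.atleast_2d(uv),np.ones(len(np.atleast_2d(uv)))].T).T
    return C+d*((z-C[2])/d[:,2])[:,None]
def proj(c,X):
    x=np.atleast_2d(X)@np.array(c['R']).T+np.array(c['t'])
    return np.c_[c['fx']*x[:,0]/x[:,2]+c['cx'],c['fy']*x[:,1]/x[:,2]+c['cy']]
E
python3 - <<'E'
from bench import robot
from h import *
import cv2
c=robot.camera_info("top")
o=np.array([290,170]); z=lambda *p:[np.array(q)/3.6+o for q in p]
print("runner ends",ray(c,z((131,353),(152,345),(257,300),(276,291)),.044).round(4))
print("floor corners",ray(c,z((78,155),(170,120),(215,220),(125,265)),.004).round(4))
print("boxes",ray(c,z((375,82),(506,88),(638,108)),.008).round(4))
print("lid corners",ray(c,z((554,265),(648,215),(725,325),(617,387)),.006).round(4))
print("tab",ray(c,z((640,295)),.034).round(4))
im=cv2.imread("pics/side0.png")
s=robot.camera_info("side")
p,d=robot.snapshot("wrist"); cv2.imwrite("pics/w0.png",p[:,:,::-1]); print(robot.camera_info("wrist"))
E
```

```text
runner ends [[0.3947 0.1305 0.044 ]
 [0.4012 0.1144 0.044 ]
 [0.4374 0.0333 0.044 ]
 [0.4446 0.0185 0.044 ]]
floor corners [[0.561  0.1746 0.004 ]
 [0.5912 0.1006 0.004 ]
 [0.5089 0.0639 0.004 ]
 [0.4712 0.1357 0.004 ]]
boxes [[ 0.6242 -0.0655  0.008 ]
 [ 0.6206 -0.172   0.008 ]
 [ 0.6053 -0.2789  0.008 ]]
lid corners [[ 0.4752 -0.2072  0.006 ]
 [ 0.5171 -0.2842  0.006 ]
 [ 0.4283 -0.3423  0.006 ]
 [ 0.3776 -0.2543  0.006 ]]
tab [[ 0.4468 -0.2675  0.034 ]]
{'fx': 377.37736259014554, 'fy': 377.37736259014554, 'cx': 325.7735715367326, 'cy': 240.64636019556465, 'R': array([[ 2.54200205e-01, -9.67151164e-01, -9.39187989e-04],
       [-9.27642093e-01, -2.44090371e-01,  2.82665948e-01],
       [-2.73609948e-01, -7.09825118e-02, -9.59217952e-01]]), 't': array([-0.55006283, -0.03000415,  0.39291951])}
```

View pics/w0.png

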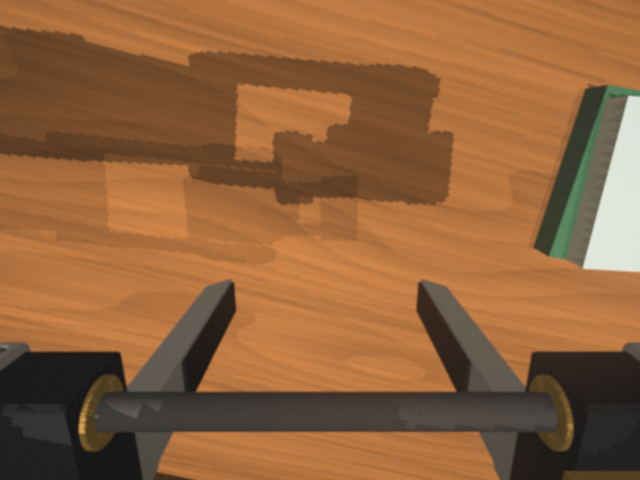

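```bash
cat >> h.py <<'E'
from scipy.spatial.transform import Rotation as Ro
def tool(o): return np.array(o['tool_pos']),Ro.from_euler('xyz',o['ee_rot']).as_matrix()
E
python3 - <<'E'
from bench import robot
from h import *
c=robot.camera_info("wrist");o=robot.get_obs();p,R=tool(o)
C=-c['R'].T@c['t']; print(C,R.T@(C-p), R.T@c['R'].T)
print(ray(c,[(320,240),(320,100),(100,100),(540,100)],0.02))
E
```

```text
[ 0.21949965 -0.51142722  0.38485998] [ 0.0005219  -0.17225684  0.08240174] [[ 9.99999711e-01  3.03242870e-05  7.59037824e-04]
 [-7.19467618e-04 -2.82838328e-01  9.59167328e-01]
 [ 2.43771054e-04 -9.59167597e-01 -2.82838224e-01]]
[[ 0.11460243 -0.53262936  0.02      ]
 [ 0.24288378 -0.49950508  0.02      ]
 [ 0.1920792  -0.30615786  0.02      ]
 [ 0.29363612 -0.69265352  0.02      ]]
```

Request:
step_arm(commands=[{"xyz": [0.313,0.195,0],"twist": [0,0,80]},{"xyz": [0.313,0.195,0],"twist": [0,0,80]},{"xyz": [0.313,0.195,0],"twist": [0,0,80]},{"xyz": [0.313,0.195,0],"twist": [0,0,80]},{"xyz": [0.313,0.195,0],"twist": [0,0,80]},{"xyz": [0.313,0.195,0],"twist": [0,0,80]},{"xyz": [0.313,0.195,0],"twist": [0,0,80]},{"xyz": [0.313,0.195,0],"twist": [0,0,80]},{"xyz": [0.313,0.195,0],"twist": [0,0,80]},{"xyz": [0.313,0.195,0],"twist": [0,0,80]},{"xyz": [0.313,0.195,0],"twist": [0,0,80]},{"xyz": [0.313,0.195,0],"twist": [0,0,80]}])

```text
time: 1.15
tool_pos: [0.4533, -0.3361, 0.2128]
ee_rot: [-1.57, 0.001, 0.087]
wrist_force: [-0.5, 0.2, -0.2]
width: 0.0941
```

```bash
cat >> h.py <<'E'
def shot(n,f):
    from bench import robot
    import cv2,json
    c=robot.camera_info(n); o=robot.get_obs()
    p,d=robot.snapshot(n)
    cv2.imwrite(f"pics/{f}.png",p[:,:,::-1]); np.save(f"pics/{f}_d.npy",d)
    json.dump({k:np.array(v).tolist() for k,v in c.items()},open(f"pics/{f}.json","w"))
    print(o['time'],o['tool_pos'].round(4),np.degrees(o['ee_rot']).round(2),o['width'].round(4),o['wrist_force'].round(2),np.abs(o['qvel']).max().round(3))
    return p,d,c
def load(f):
    import cv2,json
    return cv2.imread(f"pics/{f}.png"),np.load(f"pics/{f}_d.npy"),json.load(open(f"pics/{f}.json"))
E
python3 -c "
from h import *
shot('wrist','w1')"
```

```text
Traceback (most recent call last):
  File "h.py", line 20, in shot
    print(o['time'],o['tool_pos'].round(4),np.degrees(o['ee_rot']).round(2),o['width'].round(4),o['wrist_force'].round(2),np.abs(o['qvel']).max().round(3))
                                                                            ^^^^^^^^^^^^^^^^
AttributeError: 'float' object has no attribute 'round'
```

View pics/w1.png

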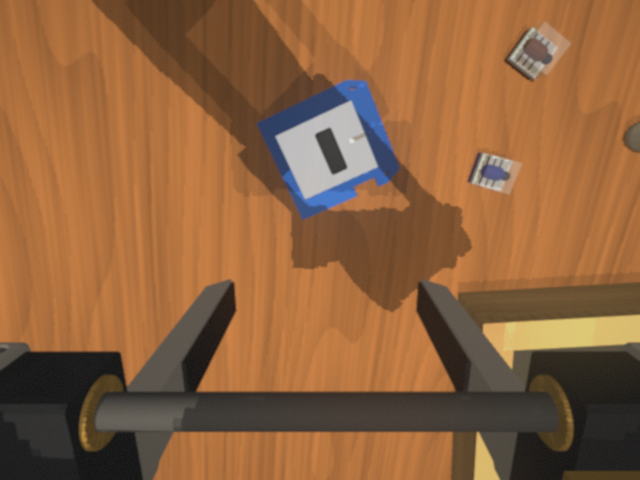

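```bash
sed -i "s/o\['width'\].round(4)/round(float(o['width']),4)/" h.py
python3 - <<'E'
from h import *
import cv2
im,d,c=load('w1')
hsv=cv2.cvtColor(im,cv2.COLOR_BGR2HSV)
roi=np.zeros(im.shape[:2],np.uint8); roi[70:230,240:420]=1
blue=((hsv[...,0]>100)&(hsv[...,0]<125)&(hsv[...,1]>150)&(roi>0)).astype(np.uint8)
cs,_=cv2.findContours(blue,0,1); k=max(cs,key=cv2.contourArea)
W=ray(c,k.reshape(-1,2),.006)[:,:2].astype(np.float32)
r=cv2.minAreaRect(W*1000); print("lid rect",r, cv2.boxPoints(r))
dark=((hsv[...,2]<60)&(roi>0)).astype(np.uint8)
dark[:, :300]=0; dark[:,365:]=0; dark[:115]=0; dark[185:]=0
cs,_=cv2.findContours(dark,0,1); k=max(cs,key=cv2.contourArea); print(k.reshape(-1,2).min(0),k.reshape(-1,2).max(0),cv2.contourArea(k))
W=ray(c,k.reshape(-1,2),.034)[:,:2].astype(np.float32)
r=cv2.minAreaRect(W*1000); print("tab",r)
e=cv2.resize(im[60:240,240:420],None,fx=3.3,fy=3.3,interpolation=cv2.INTER_NEAREST); cv2.imwrite("pics/c1.png",e)
dd=d[140:160,325:336]; print(np.median(dd), proj(c,[[.4468,-.2675,.034]]))
E
```

```text
lid rect ((487.2861022949219, -232.91302490234375), (21.559473037719727, 75.43295288085938), 48.09090042114258) [[ 452.01694 -215.74261]
 [ 508.15457 -266.1281 ]
 [ 522.5553  -250.08344]
 [ 466.41763 -199.69794]]
[334 171] [334 171] 0.0
tab ((456.57568359375, -290.34698486328125), (0.0, 0.0), 0.0)
0.34074938 [[325.57645008 144.53588727]]
```

View pics/c1.png

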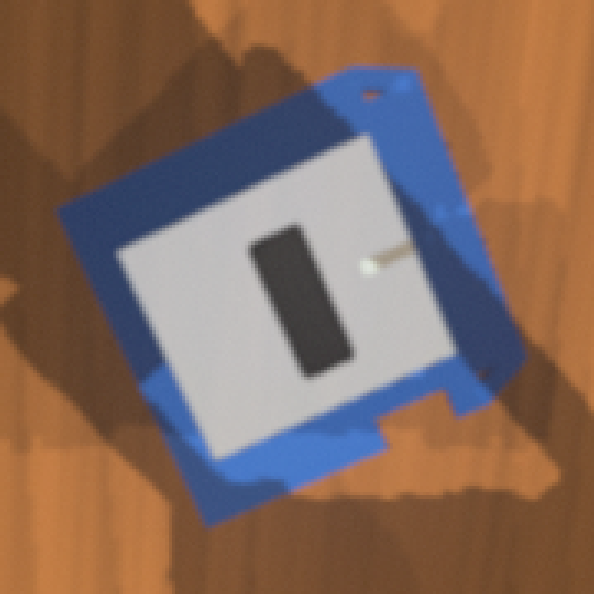

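Run:
```python
from h import *
import cv2
im,d,c=load('w1')
hsv=cv2.cvtColor(im,cv2.COLOR_BGR2HSV)
roi=np.zeros(im.shape[:2],np.uint8); roi[70:230,240:420]=1
blue=((hsv[...,0]>95)&(hsv[...,0]<130)&(hsv[...,1]>100)&(roi>0)).astype(np.uint8)
cs,_=cv2.findContours(blue,0,1); k=max(cs,key=cv2.contourArea)
W=ray(c,k.reshape(-1,2),.006)[:,:2].astype(np.float32)
r=cv2.minAreaRect(W*1000); print("lid rect",r)
# inner plate + tab hole
fill=np.zeros_like(blue); cv2.drawContours(fill,[k],-1,1,-1)
dark=((hsv[...,2]<95)&(hsv[...,1]<70)&(fill>0)).astype(np.uint8)
cs,_=cv2.findContours(dark,0,1); k=max(cs,key=cv2.contourArea); print(k.reshape(-1,2).min(0),k.reshape(-1,2).max(0),cv2.contourArea(k))
W=ray(c,k.reshape(-1,2),.034)[:,:2].astype(np.float32)
r=cv2.minAreaRect(W*1000); print("tab",r)
gr=((hsv[...,2]>=95)&(hsv[...,1]<60)&(fill>0)).astype(np.uint8)|dark
gr=cv2.morphologyEx(gr,cv2.MORPH_CLOSE,np.ones((3,3)))
cs,_=cv2.findContours(gr,0,1); k=max(cs,key=cv2.contourArea)
W=ray(c,k.reshape(-1,2),.006)[:,:2].astype(np.float32)
print("plate",cv2.minAreaRect(W*1000))
```

```text
lid rect ((452.1914978027344, -273.02508544921875), (109.14228820800781, 102.91287994384766), 29.14677619934082)
[316 129] [345 173] 623.5
tab ((452.0464782714844, -272.78070068359375), (14.238815307617188, 38.25836944580078), 29.233671188354492)
plate ((448.57574462890625, -274.4980163574219), (81.515380859375, 68.7783203125), 29.164480209350586)
```

Request:
step_arm(commands=[{"xyz": [0.195,0.205,0],"twist": [0,0,15]},{"xyz": [0.195,0.205,0],"twist": [0,0,15]},{"xyz": [0.195,0.205,0],"twist": [0,0,15]},{"xyz": [0.195,0.205,0],"twist": [0,0,15]},{"xyz": [0.195,0.205,0],"twist": [0,0,15]},{"xyz": [0.195,0.205,0],"twist": [0,0,15]},{"xyz": [0.195,0.205,0],"twist": [0,0,15]},{"xyz": [0.195,0.205,0],"twist": [0,0,15]},{"xyz": [0.195,0.205,0],"twist": [0,0,15]}])

```text
time: 1.95
tool_pos: [0.6481, -0.131, 0.2125]
ee_rot: [-1.57, 0.001, 0.344]
wrist_force: [0.5, -0.5, 0.1]
width: 0.0939
```

```bash
python3 -c "
from h import *
shot('wrist','w2')"
```

```text
1.95 [ 0.6481 -0.131   0.2125] [-8.996e+01  8.000e-02  1.971e+01] 0.0939 [ 0.51 -0.49  0.09] 0.045
```

View pics/w2.png

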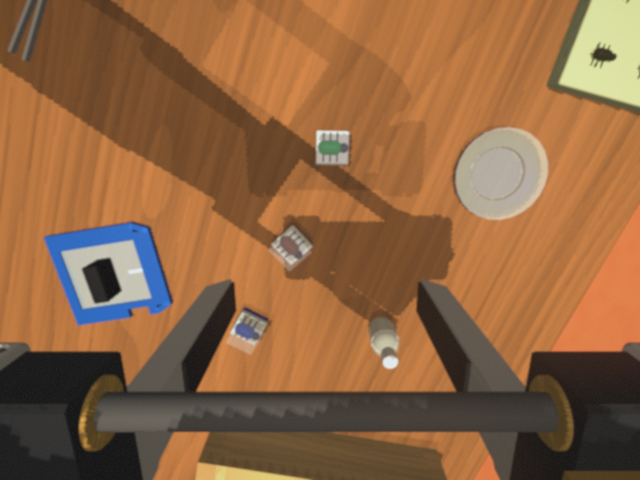

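Run:
```python
from h import *
import cv2
im,d,c=load('w2')
e=cv2.resize(im[115:180,300:365],None,fx=9,fy=9,interpolation=cv2.INTER_NEAREST); cv2.imwrite("pics/c2.png",e)
print(d[128:168:4,312:354:4].round(3))
o=np.array(c['R']).T
```

```text
[[0.368 0.367 0.367 0.368 0.369 0.367 0.366 0.368 0.369 0.368 0.367]
 [0.368 0.339 0.338 0.338 0.337 0.339 0.338 0.337 0.338 0.338 0.37 ]
 [0.37  0.339 0.338 0.339 0.339 0.339 0.338 0.339 0.339 0.339 0.371]
 [0.37  0.341 0.34  0.34  0.34  0.34  0.34  0.34  0.342 0.34  0.37 ]
 [0.371 0.341 0.341 0.341 0.341 0.341 0.34  0.341 0.341 0.342 0.372]
 [0.372 0.343 0.341 0.342 0.342 0.341 0.343 0.342 0.341 0.342 0.373]
 [0.374 0.343 0.342 0.342 0.343 0.343 0.343 0.343 0.343 0.343 0.375]
 [0.375 0.344 0.344 0.345 0.344 0.343 0.344 0.345 0.343 0.343 0.376]
 [0.377 0.347 0.345 0.345 0.345 0.344 0.345 0.345 0.344 0.345 0.376]
 [0.379 0.377 0.378 0.346 0.346 0.347 0.346 0.346 0.345 0.346 0.378]]
```

View pics/c2.png

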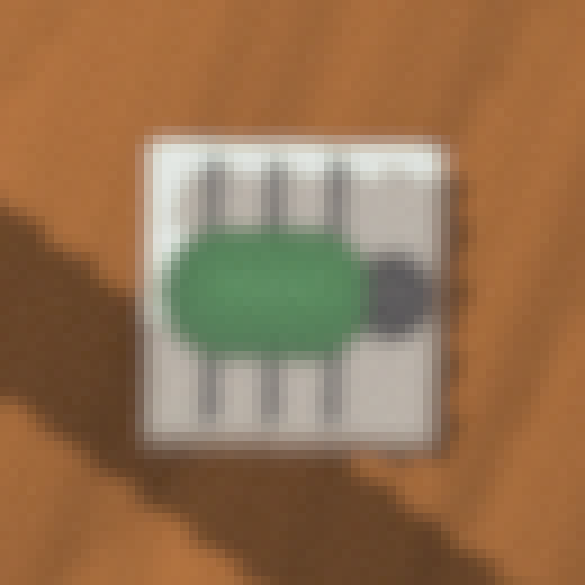

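```bash
cat >> h.py <<'E'
def pts(c,d):
    v,u=np.mgrid[:480,:640]
    X=np.stack([(u-c['cx'])/c['fx']*d,(v-c['cy'])/c['fy']*d,d],-1)-np.array(c['t'])
    return X@np.array(c['R'])
E
python3 - <<'E'
from h import *
import cv2
im,d,c=load('w2')
P=pts(c,d)
m=((P[...,2]>.018)&(d>0)).astype(np.uint8); m[:115]=0;m[185:]=0;m[:,:295]=0;m[:,370:]=0
print(np.median(P[m>0],0), np.median(P[100:120,300:360,2]))
cs,_=cv2.findContours(m,0,1);k=max(cs,key=cv2.contourArea)
W=ray(c,k.reshape(-1,2),.032)[:,:2].astype(np.float32)
print(cv2.minAreaRect(W*1000), k.reshape(-1,2).min(0),k.reshape(-1,2).max(0))
p,R=np.array([.6481,-.131]),np.radians(19.7)
E
```

```text
[ 0.63061309 -0.06659465  0.03299928] 0.0009901489638873176
((630.8226318359375, -66.65289306640625), (29.881725311279297, 30.03679084777832), 19.29621696472168) [316 130] [349 164]
```

Request:
step_arm(commands=[{"xyz": [-0.008,0.034,0],"twist": [0,0,-0.5]},{"xyz": [-0.017,0.065,-0.01],"twist": [0,0,-0.5]},{"xyz": [-0.017,0.065,-0.05],"twist": [0,0,-0.5]},{"xyz": [-0.017,0.065,-0.09],"twist": [0,0,-0.5]},{"xyz": [-0.017,0.065,-0.12],"twist": [0,0,-0.5]},{"xyz": [-0.017,0.065,-0.15],"twist": [0,0,-0.5]},{"xyz": [-0.017,0.065,-0.17],"twist": [0,0,-0.5]},{"xyz": [-0.017,0.065,-0.185],"twist": [0,0,-0.5]},{"xyz": [-0.017,0.065,-0.196],"twist": [0,0,-0.5]},{"xyz": [-0.017,0.065,-0.2],"twist": [0,0,-0.5]},{"xyz": [-0.017,0.065,-0.2],"twist": [0,0,-0.5]}])

```text
time: 2.92
tool_pos: [0.6297, -0.0682, 0.0129]
ee_rot: [-1.57, 0.001, 0.333]
wrist_force: [-0.4, 0.2, -1.0]
width: 0.0942
```

```bash
python3 -c "
from h import *
shot('wrist','w3')"
```

```text
2.9167 [ 0.6297 -0.0682  0.0129] [-8.997e+01  7.000e-02  1.908e+01] 0.0942 [-0.36  0.21 -0.96] 0.037
```

View pics/w3.png

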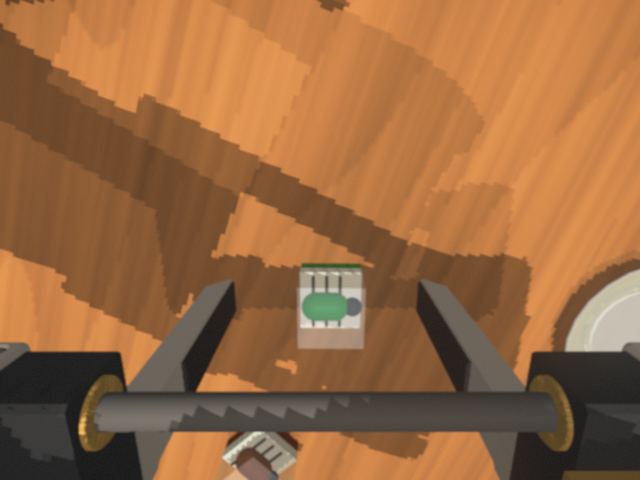

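Request:
step_arm(commands=[{"xyz": [0,0,0]},{"xyz": [0,0,0]},{"xyz": [0,0,0]},{"xyz": [0,0,0]},{"xyz": [0,0,0]},{"xyz": [0,0,0]}], fingers=255)

```text
validation failed for argument at $.co...
```

Request:
step_arm(commands=[{"xyz": [0,0,0],"twist": [0,0,0]},{"xyz": [0,0,0],"twist": [0,0,0]},{"xyz": [0,0,0],"twist": [0,0,0]},{"xyz": [0,0,0],"twist": [0,0,0]},{"xyz": [0,0,0],"twist": [0,0,0]},{"xyz": [0,0,0],"twist": [0,0,0]}], fingers=255)

```text
time: 3.47
tool_pos: [0.6308, -0.0669, 0.0138]
ee_rot: [-1.571, -0.001, 0.336]
wrist_force: [0.1, -0.8, -0.5]
width: 0.0576
```

Request:
step_arm(commands=[{"xyz": [0,0,0],"twist": [0,0,0]},{"xyz": [0,0,0],"twist": [0,0,0]},{"xyz": [0,0,0],"twist": [0,0,0]},{"xyz": [0,0,0],"twist": [0,0,0]},{"xyz": [0,0,0],"twist": [0,0,0]},{"xyz": [0,0,0],"twist": [0,0,0]},{"xyz": [0,0,0],"twist": [0,0,0]}])

```text
time: 4.05
tool_pos: [0.6306, -0.067, 0.0134]
ee_rot: [-1.571, 0.0, 0.335]
wrist_force: [0.4, -0.1, -0.4]
width: 0.0297
```

Request:
step_arm(commands=[{"xyz": [0,0,0.02],"twist": [0,0,0]},{"xyz": [0,0,0.05],"twist": [0,0,0]},{"xyz": [0,0,0.085],"twist": [0,0,0]},{"xyz": [0,0,0.12],"twist": [0,0,0]},{"xyz": [-0.01,0.015,0.15],"twist": [0,0,2]},{"xyz": [-0.025,0.04,0.175],"twist": [0,0,4]},{"xyz": [-0.043,0.07,0.195],"twist": [0,0,4.8]},{"xyz": [-0.057,0.092,0.2],"twist": [0,0,4.8]},{"xyz": [-0.064,0.105,0.2],"twist": [0,0,4.8]},{"xyz": [-0.064,0.105,0.2],"twist": [0,0,4.8]},{"xyz": [-0.064,0.105,0.2],"twist": [0,0,4.8]}])

```text
time: 4.97
tool_pos: [0.5664, 0.038, 0.2124]
ee_rot: [-1.571, 0.001, 0.42]
wrist_force: [0.1, 0.2, -0.1]
width: 0.0299
```

```bash
python3 -c "
from h import *
shot('wrist','w4')"
```

```text
4.9667 [0.5664 0.038  0.2124] [-9.002e+01  9.000e-02  2.406e+01] 0.0299 [ 0.1   0.16 -0.1 ] 0.031
```

View pics/w4.png

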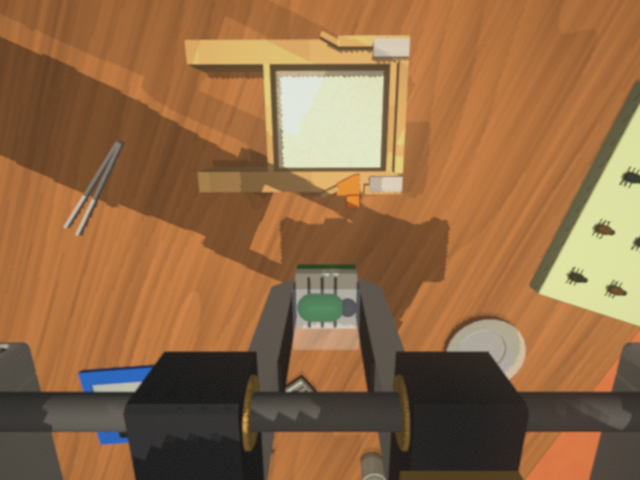

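Run:
```python
from h import *
import cv2
im,d,c=load('w4')
P=pts(c,d)
hsv=cv2.cvtColor(im,cv2.COLOR_BGR2HSV)
m=((P[...,2]<.02)&(hsv[...,1]<80)&(hsv[...,2]>150)).astype(np.uint8); m[:50]=0;m[200:]=0;m[:,:250]=0;m[:,420:]=0
cs,_=cv2.findContours(m,0,1);k=max(cs,key=cv2.contourArea)
W=ray(c,k.reshape(-1,2),.004)[:,:2].astype(np.float32)
print("floor",cv2.minAreaRect(W*1000), k.reshape(-1,2).min(0),k.reshape(-1,2).max(0), np.median(P[m>0],0))
h=((P[...,2]>.035)&(d>0)).astype(np.uint8); h[250:]=0;h[:,420:]=0;h[:,:170]=0
cs,_=cv2.findContours(h,0,1);k=max(cs,key=cv2.contourArea)
# in tool-ish case frame
a=np.radians(24.)
Rc=np.array([[np.cos(a),np.sin(a)],[-np.sin(a),np.cos(a)]])
X=(P[...,:2]-[.53,.12])@Rc.T
def line(sel,ax):
    # edge points: for each row/col bins
    return
# runner front ends
for name,lo,hi in (("far",38,70),("near",-70,-38)):
    s=(h>0)&(X[...,1]*1000>lo)&(X[...,1]*1000<hi)
    q=X[s]*1000; z=P[s][:,2]
    print(name,"x",np.percentile(q[:,0],[0.2,1,99,99.8]).round(1),"y",np.percentile(q[:,1],[.5,2,50,98,99.5]).round(1),"z",np.percentile(z,[5,50,95]).round(3))
    # per x bin y-range
    for b in range(-115,60,25):
        t=(q[:,0]>b)&(q[:,0]<b+25)
        print(b,np.percentile(q[t,1],[1,99]).round(1),np.median(z[t]).round(4))
```

```text
floor ((532.6005859375, 121.30191040039062), (100.53988647460938, 87.87979125976562), 24.087373733520508) [276  71] [383 167] [0.53187849 0.12280342 0.0049976 ]
far x [-115.7 -114.    62.5   63.6] y [38.8 41.5 52.9 62.4 62.8] z [0.043 0.045 0.059]
-115 [44.  61.6] 0.0448
-90 [44.2 62.3] 0.0449
-65 [38.9 62.4] 0.0449
-40 [44.4 62.5] 0.045
-15 [44.5 64.3] 0.0452
10 [44.7 62.7] 0.0464
35 [38.6 62.6] 0.0582
near x [-115.2 -113.6   62.7   64.1] y [-68.5 -64.2 -52.1 -41.1 -38.9] z [0.043 0.045 0.059]
-115 [-61.5 -43.7] 0.0449
-90 [-61.4 -43.5] 0.045
-65 [-61.4 -38.5] 0.0449
-40 [-61.4 -43.3] 0.045
-15 [-62.8 -43.3] 0.0452
10 [-69.5 -43.2] 0.0521
35 [-61.  -38.4] 0.0585
```

Request:
step_arm(commands=[{"xyz": [-0.012,0.028,0],"twist": [0,0,0]},{"xyz": [-0.024,0.06,0],"twist": [0,0,0]},{"xyz": [-0.034,0.083,0],"twist": [0,0,0]},{"xyz": [-0.034,0.083,-0.03],"twist": [0,0,0]},{"xyz": [-0.034,0.083,-0.065],"twist": [0,0,0]},{"xyz": [-0.034,0.083,-0.1],"twist": [0,0,0]},{"xyz": [-0.034,0.083,-0.13],"twist": [0,0,0]},{"xyz": [-0.034,0.083,-0.155],"twist": [0,0,0]},{"xyz": [-0.034,0.083,-0.175],"twist": [0,0,0]},{"xyz": [-0.034,0.083,-0.186],"twist": [0,0,0]},{"xyz": [-0.034,0.083,-0.191],"twist": [0,0,0]},{"xyz": [-0.034,0.083,-0.192],"twist": [0,0,0]}])

```text
time: 6.02
tool_pos: [0.5323, 0.1201, 0.0199]
ee_rot: [-1.57, 0.003, 0.418]
wrist_force: [0.6, -0.4, 0.8]
width: 0.03
```

```bash
python3 -c "
from h import *
shot('wrist','w5')"
```

```text
6.0167 [0.5323 0.1201 0.0199] [-89.97   0.16  23.94] 0.03 [ 0.62 -0.43  0.84] 0.025
```

View pics/w5.png

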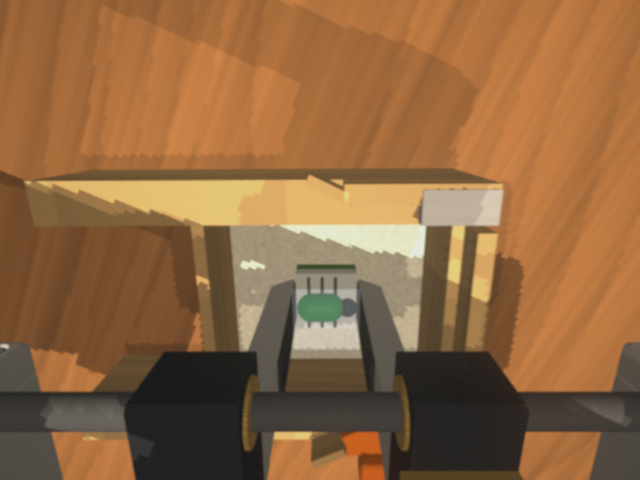

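Request:
step_arm(commands=[{"xyz": [0,0,-0.001],"twist": [0,0,0]},{"xyz": [0,0,-0.002],"twist": [0,0,0]},{"xyz": [0,0,-0.0025],"twist": [0,0,0]},{"xyz": [0,0,-0.0025],"twist": [0,0,0]}])

```text
time: 6.4
tool_pos: [0.5333, 0.1211, 0.0199]
ee_rot: [-1.571, -0.002, 0.419]
wrist_force: [-0.4, 0.5, 0.3]
width: 0.0297
```

Request:
step_arm(commands=[{"xyz": [0,0,-0.0005],"twist": [0,0,0]},{"xyz": [0,0,-0.001],"twist": [0,0,0]},{"xyz": [0,0,-0.001],"twist": [0,0,0]}])

```text
time: 6.65
tool_pos: [0.5327, 0.1211, 0.0181]
ee_rot: [-1.571, -0.0, 0.419]
wrist_force: [0.6, 0.4, -0.4]
width: 0.0296
```

```bash
python3 -c "
from h import *
shot('side','s6')
shot('side','s6')
shot('side','s6')"
```

```text
6.65 [0.5327 0.1211 0.0181] [-9.000e+01 -1.000e-02  2.402e+01] 0.0296 [ 0.63  0.43 -0.4 ] 0.002
6.7 [0.5327 0.1211 0.0181] [-9.000e+01 -1.000e-02  2.402e+01] 0.0295 [-0.73  0.32 -0.71] 0.001
6.75 [0.5326 0.121  0.018 ] [-90.    -0.    24.02] 0.0298 [-0.28  0.73  0.24] 0.003
```

Request:
step_arm(commands=[{"xyz": [0,0,-0.0005],"twist": [0,0,0]},{"xyz": [0,0,-0.001],"twist": [0,0,0]},{"xyz": [0,0,-0.001],"twist": [0,0,0]}])

```text
time: 7.05
tool_pos: [0.5328, 0.1211, 0.0174]
ee_rot: [-1.571, -0.0, 0.419]
wrist_force: [-0.9, -0.7, 2.8]
width: 0.03
```

Request:
step_arm(commands=[{"xyz": [0,0,0],"twist": [0,0,0]},{"xyz": [0,0,0],"twist": [0,0,0]},{"xyz": [0,0,0],"twist": [0,0,0]},{"xyz": [0,0,0],"twist": [0,0,0]},{"xyz": [0,0,0.005],"twist": [0,0,0]}], fingers=120)

```text
time: 7.47
tool_pos: [0.5318, 0.1209, 0.0209]
ee_rot: [-1.57, 0.002, 0.419]
wrist_force: [0.0, 0.1, -0.0]
width: 0.0496
```

Request:
step_arm(commands=[{"xyz": [0,0,0.03],"twist": [0,0,0]},{"xyz": [0,0,0.065],"twist": [0,0,0]},{"xyz": [0,0,0.1],"twist": [0,0,0]},{"xyz": [0,0,0.135],"twist": [0,0,0]},{"xyz": [0.007,-0.017,0.165],"twist": [0,0,0]},{"xyz": [0.018,-0.045,0.185],"twist": [0,0,0]},{"xyz": [0.028,-0.07,0.19],"twist": [0,0,0]},{"xyz": [0.028,-0.07,0.19],"twist": [0,0,0]}], fingers=60)

```text
time: 8.13
tool_pos: [0.5633, 0.0471, 0.2154]
ee_rot: [-1.576, -0.005, 0.415]
wrist_force: [-0.7, -0.9, -0.1]
width: 0.0718
```

```bash
python3 -c "
from h import *
shot('wrist','w7')"
```

```text
8.1333 [0.5633 0.0471 0.2154] [-90.29  -0.3   23.76] 0.0718 [-0.72 -0.94 -0.07] 0.075
```

View pics/w7.png

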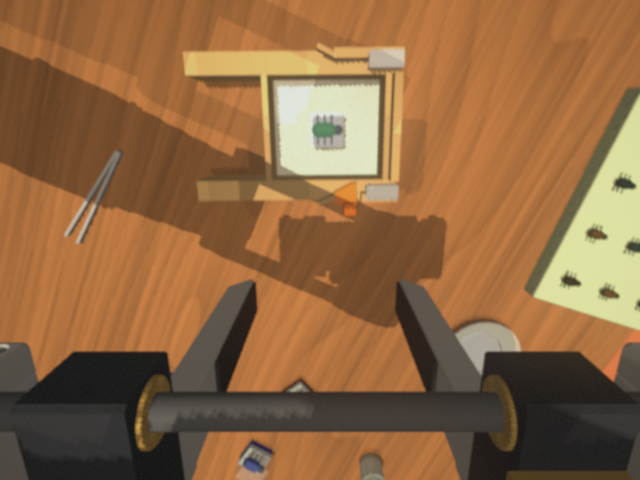

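Request:
step_arm(commands=[{"xyz": [-0.109,-0.324,0],"twist": [0,0,5.1]},{"xyz": [-0.109,-0.324,0],"twist": [0,0,5.1]},{"xyz": [-0.109,-0.324,0],"twist": [0,0,5.1]},{"xyz": [-0.109,-0.324,0],"twist": [0,0,5.1]},{"xyz": [-0.109,-0.324,0],"twist": [0,0,5.1]},{"xyz": [-0.109,-0.324,0],"twist": [0,0,5.1]},{"xyz": [-0.109,-0.324,-0.02],"twist": [0,0,5.1]},{"xyz": [-0.109,-0.324,-0.05],"twist": [0,0,5.1]},{"xyz": [-0.109,-0.324,-0.08],"twist": [0,0,5.1]},{"xyz": [-0.109,-0.324,-0.1],"twist": [0,0,5.1]},{"xyz": [-0.109,-0.324,-0.1],"twist": [0,0,5.1]},{"xyz": [-0.109,-0.324,-0.1],"twist": [0,0,5.1]}])

```text
time: 9.18
tool_pos: [0.4505, -0.2713, 0.11]
ee_rot: [-1.565, 0.002, 0.508]
wrist_force: [-0.6, 0.1, -0.0]
width: 0.072
```

```bash
python3 -c "
from h import *
shot('wrist','w8')"
```

```text
9.1833 [ 0.4505 -0.2713  0.11  ] [-89.69   0.09  29.12] 0.072 [-0.64  0.11 -0.03] 0.083
```

View pics/w8.png

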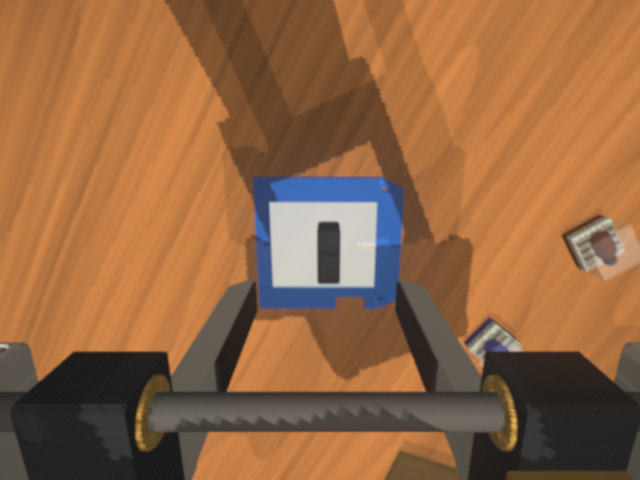

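Run:
```python
from h import *
import cv2
im,d,c=load('w8')
hsv=cv2.cvtColor(im,cv2.COLOR_BGR2HSV)
roi=np.zeros(im.shape[:2],np.uint8); roi[160:325,235:420]=1
blue=((hsv[...,0]>95)&(hsv[...,0]<130)&(hsv[...,1]>100)&(roi>0)).astype(np.uint8)
cs,_=cv2.findContours(blue,0,1); k=max(cs,key=cv2.contourArea)
r=cv2.minAreaRect(ray(c,k.reshape(-1,2),.006)[:,:2].astype(np.float32)*1000); print("lid rect",r)
P=pts(c,d); m=((P[...,2]>.028)&(P[...,2]<.04)&(roi>0)).astype(np.uint8);m[:,:305]=0;m[:,350:]=0
cs,_=cv2.findContours(m,0,1); k=max(cs,key=cv2.contourArea)
print("tab",cv2.minAreaRect(ray(c,k.reshape(-1,2),.034)[:,:2].astype(np.float32)*1000),np.median(P[m>0][:,2]))
```

```text
lid rect ((452.7848815917969, -272.8955993652344), (109.75601959228516, 103.8446273803711), 29.168489456176758)
tab ((451.43829345703125, -271.6846923828125), (15.930505752563477, 40.87261962890625), 29.162817001342773) 0.034894697082905254
```

Request:
step_arm(commands=[{"xyz": [0,0,-0.035],"twist": [0,0,0]},{"xyz": [0,0,-0.06],"twist": [0,0,0]},{"xyz": [0,0,-0.08],"twist": [0,0,0]},{"xyz": [0,0,-0.09],"twist": [0,0,0]},{"xyz": [0,0,-0.094],"twist": [0,0,0]},{"xyz": [0,0,-0.094],"twist": [0,0,0]},{"xyz": [0,0,-0.094],"twist": [0,0,0]}])

```text
time: 9.82
tool_pos: [0.4532, -0.2736, 0.0202]
ee_rot: [-1.574, -0.002, 0.509]
wrist_force: [0.2, 0.6, 1.3]
width: 0.0722
```

Request:
step_arm(commands=[{"xyz": [0,0,0],"twist": [0,0,0]},{"xyz": [0,0,0],"twist": [0,0,0]},{"xyz": [0,0,0],"twist": [0,0,0]}])

```text
time: 10.07
tool_pos: [0.4524, -0.2735, 0.0192]
ee_rot: [-1.573, -0.001, 0.508]
wrist_force: [0.1, -0.3, -0.4]
width: 0.0716
```

Request:
step_arm(commands=[{"xyz": [0,0,-0.0025],"twist": [0,0,0]},{"xyz": [0,0,-0.0025],"twist": [0,0,0]},{"xyz": [0,0,-0.0025],"twist": [0,0,0]},{"xyz": [0,0,-0.0025],"twist": [0,0,0]},{"xyz": [0,0,-0.0025],"twist": [0,0,0]},{"xyz": [0,0,-0.0025],"twist": [0,0,0]},{"xyz": [0,0,-0.0025],"twist": [0,0,0]},{"xyz": [0,0,-0.0025],"twist": [0,0,0]},{"xyz": [0,0,-0.0025],"twist": [0,0,0]},{"xyz": [0,0,-0.0025],"twist": [0,0,0]},{"xyz": [0,0,-0.0025],"twist": [0,0,0]},{"xyz": [0,0,-0.0025],"twist": [0,0,0]}], fingers=255)

```text
time: 11.07
tool_pos: [0.4518, -0.273, 0.0155]
ee_rot: [-1.571, -0.0, 0.508]
wrist_force: [0.8, -0.1, -0.6]
width: 0.0156
```

```bash
python3 -c "
from h import *
shot('wrist','w9')"
```

```text
11.0667 [ 0.4518 -0.273   0.0155] [-9.000e+01 -1.000e-02  2.912e+01] 0.0156 [ 0.79 -0.09 -0.61] 0.001
```

View pics/w9.png

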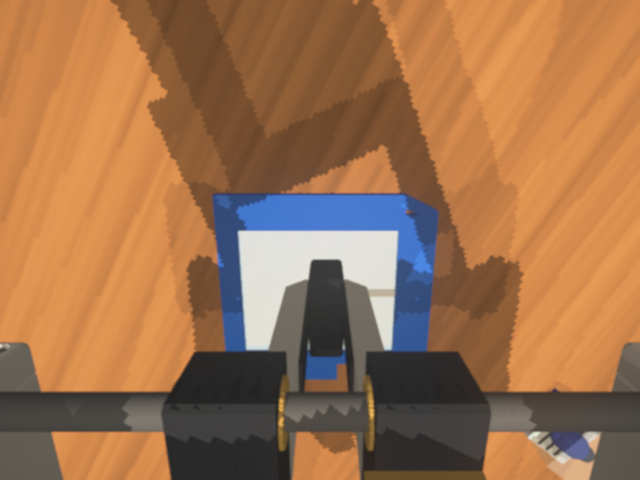

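Request:
step_arm(commands=[{"xyz": [0,0,0.015],"twist": [0,0,0]},{"xyz": [0,0,0.045],"twist": [0,0,0]},{"xyz": [0,0,0.08],"twist": [0,0,0]},{"xyz": [0.001,0.015,0.11],"twist": [0,0,0]},{"xyz": [0.003,0.045,0.125],"twist": [0,0,-1]},{"xyz": [0.005,0.08,0.125],"twist": [0,0,-2]},{"xyz": [0.007,0.115,0.125],"twist": [0,0,-3]},{"xyz": [0.009,0.15,0.125],"twist": [0,0,-4]},{"xyz": [0.011,0.185,0.125],"twist": [0,0,-5.1]},{"xyz": [0.013,0.22,0.125],"twist": [0,0,-5.1]},{"xyz": [0.015,0.255,0.125],"twist": [0,0,-5.1]},{"xyz": [0.017,0.29,0.125],"twist": [0,0,-5.1]}])

```text
time: 12.12
tool_pos: [0.4682, 0.0186, 0.1403]
ee_rot: [-1.571, 0.0, 0.419]
wrist_force: [0.2, -0.1, -0.8]
width: 0.0159
```

Request:
step_arm(commands=[{"xyz": [0.002,0.03,0],"twist": [0,0,0]},{"xyz": [0.0035,0.057,0],"twist": [0,0,0]},{"xyz": [0.0045,0.073,0],"twist": [0,0,0]},{"xyz": [0.0045,0.078,0],"twist": [0,0,0]},{"xyz": [0.0045,0.078,-0.01],"twist": [0,0,0]},{"xyz": [0.0045,0.078,-0.03],"twist": [0,0,0]},{"xyz": [0.0045,0.078,-0.04],"twist": [0,0,0]},{"xyz": [0.0045,0.078,-0.045],"twist": [0,0,0]},{"xyz": [0.0045,0.078,-0.045],"twist": [0,0,0]},{"xyz": [0.0045,0.078,-0.045],"twist": [0,0,0]}])

```text
time: 12.95
tool_pos: [0.4731, 0.0943, 0.0953]
ee_rot: [-1.571, 0.001, 0.418]
wrist_force: [0.5, -0.2, -0.4]
width: 0.0155
```

```bash
python3 -c "
from h import *
shot('wrist','w10')
shot('side','s10')"
python3 - <<'E'
import cv2
s=cv2.imread("pics/s10.png")
cv2.imwrite("pics/cs10.png",cv2.resize(s[130:330,200:420],None,fx=3,fy=3,interpolation=cv2.INTER_CUBIC))
E
```

```text
12.95 [0.4731 0.0943 0.0953] [-9.000e+01  3.000e-02  2.394e+01] 0.0155 [ 0.48 -0.21 -0.37] 0.026
13.0 [0.4736 0.0944 0.096 ] [-9.002e+01 -5.000e-02  2.396e+01] 0.0157 [-0.58  0.18 -0.99] 0.014
```

View pics/w10.png

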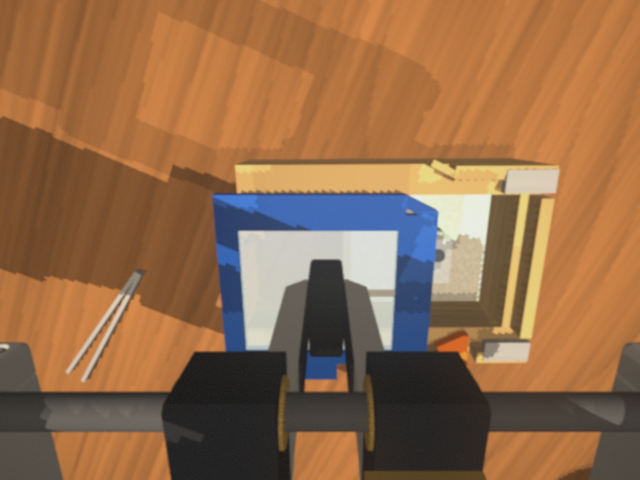

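View pics/cs10.png

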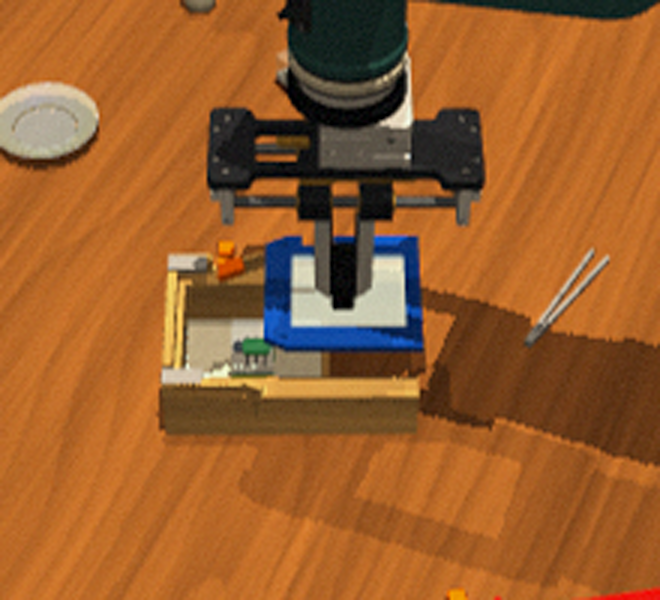

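Request:
step_arm(commands=[{"xyz": [0,0,-0.01],"twist": [0,0,0]},{"xyz": [0,0,-0.02],"twist": [0,0,0]},{"xyz": [0,0,-0.028],"twist": [0,0,0]},{"xyz": [0,0,-0.033],"twist": [0,0,0]},{"xyz": [0,0,-0.034],"twist": [0,0,0]},{"xyz": [0,0,-0.0345],"twist": [0,0,0]},{"xyz": [0,0,-0.0345],"twist": [0,0,0]},{"xyz": [0,0,-0.0345],"twist": [0,0,0]}])

```text
time: 13.72
tool_pos: [0.4735, 0.0951, 0.0613]
ee_rot: [-1.571, -0.001, 0.419]
wrist_force: [1.2, -0.2, -0.6]
width: 0.0159
```

Request:
step_arm(commands=[{"xyz": [0,0,-0.0005],"twist": [0,0,0]},{"xyz": [0,0,-0.001],"twist": [0,0,0]},{"xyz": [0,0,-0.0015],"twist": [0,0,0]},{"xyz": [0,0,-0.0018],"twist": [0,0,0]},{"xyz": [0,0,-0.0018],"twist": [0,0,0]}])

```text
time: 14.13
tool_pos: [0.4734, 0.095, 0.0595]
ee_rot: [-1.571, -0.001, 0.419]
wrist_force: [0.7, -0.3, 0.6]
width: 0.0159
```

Request:
step_arm(commands=[{"xyz": [0,0,-0.0006],"twist": [0,0,0]},{"xyz": [0,0,-0.001],"twist": [0,0,0]},{"xyz": [0,0,-0.001],"twist": [0,0,0]}])

```text
time: 14.38
tool_pos: [0.4733, 0.095, 0.0595]
ee_rot: [-1.571, -0.001, 0.419]
wrist_force: [-2.3, -1.3, 4.9]
width: 0.016
```

```bash
python3 -c "
from h import *
shot('wrist','w11')
shot('side','s11')"
```

```text
14.3833 [0.4733 0.095  0.0595] [-9.001e+01 -3.000e-02  2.402e+01] 0.016 [-2.27 -1.31  4.93] 0.002
14.4333 [0.4733 0.095  0.0595] [-9.001e+01 -3.000e-02  2.402e+01] 0.0158 [-2.71 -0.63  5.94] 0.001
```

View pics/w11.png

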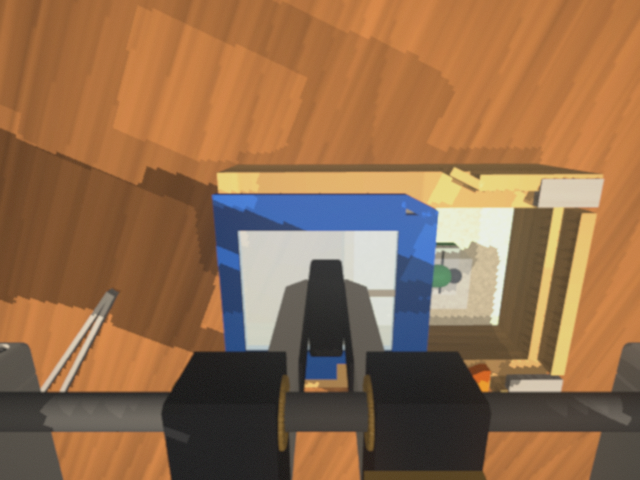

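Request:
step_arm(commands=[{"xyz": [0.0018,0.0008,0.0005],"twist": [0,0,0]},{"xyz": [0.0046,0.002,0.0007],"twist": [0,0,0]},{"xyz": [0.0073,0.0033,0.0007],"twist": [0,0,0]},{"xyz": [0.01,0.0045,0.0007],"twist": [0,0,0]},{"xyz": [0.0128,0.0057,0.0007],"twist": [0,0,0]},{"xyz": [0.0155,0.0069,0.0007],"twist": [0,0,0]},{"xyz": [0.0183,0.0082,0.0007],"twist": [0,0,0]},{"xyz": [0.021,0.0094,0.0007],"twist": [0,0,0]},{"xyz": [0.0228,0.0102,0.0007],"twist": [0,0,0]},{"xyz": [0.0228,0.0102,0.0007],"twist": [0,0,0]}])

```text
time: 15.32
tool_pos: [0.4964, 0.1052, 0.0595]
ee_rot: [-1.571, 0.0, 0.419]
wrist_force: [-2.6, -2.0, 5.5]
width: 0.0159
```

Request:
step_arm(commands=[{"xyz": [0.0018,0.0008,0.0003],"twist": [0,0,0]},{"xyz": [0.0046,0.002,0.0005],"twist": [0,0,0]},{"xyz": [0.0073,0.0033,0.0005],"twist": [0,0,0]},{"xyz": [0.01,0.0045,0.0005],"twist": [0,0,0]},{"xyz": [0.0128,0.0057,0.0005],"twist": [0,0,0]},{"xyz": [0.0155,0.0069,0.0005],"twist": [0,0,0]},{"xyz": [0.0183,0.0082,0.0005],"twist": [0,0,0]},{"xyz": [0.021,0.0094,0.0005],"twist": [0,0,0]},{"xyz": [0.0237,0.0106,0.0005],"twist": [0,0,0]},{"xyz": [0.0265,0.0118,0.0005],"twist": [0,0,0]},{"xyz": [0.0265,0.0118,0.0005],"twist": [0,0,0]}])

```text
time: 16.23
tool_pos: [0.5224, 0.1184, 0.0595]
ee_rot: [-1.568, -0.0, 0.42]
wrist_force: [-3.5, 1.3, 5.4]
width: 0.0156
```

```bash
python3 -c "
from h import *
shot('wrist','w12')
shot('side','s12')"
python3 - <<'E'
import cv2
s=cv2.imread("pics/s12.png")
cv2.imwrite("pics/cs12.png",cv2.resize(s[150:310,220:380],None,fx=3.7,fy=3.7,interpolation=cv2.INTER_CUBIC))
E
```

```text
16.2333 [0.5224 0.1184 0.0595] [-89.86  -0.    24.04] 0.0156 [-3.48  1.25  5.43] 0.005
16.2833 [0.5224 0.1184 0.0595] [-8.986e+01 -1.000e-02  2.404e+01] 0.016 [-3.99  2.49  3.99] 0.003
```

View pics/w12.png

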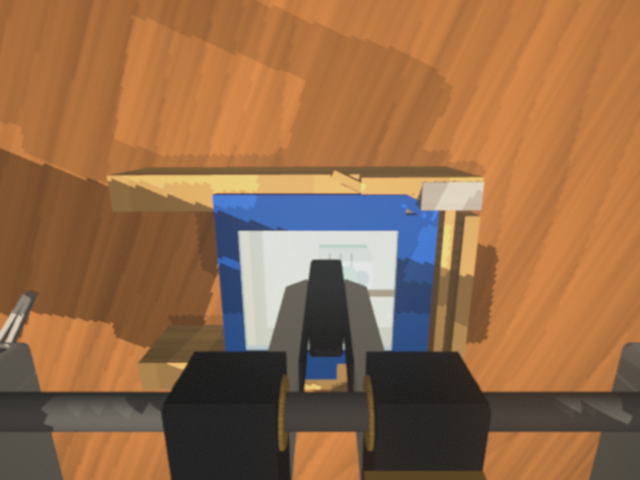

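View pics/cs12.png

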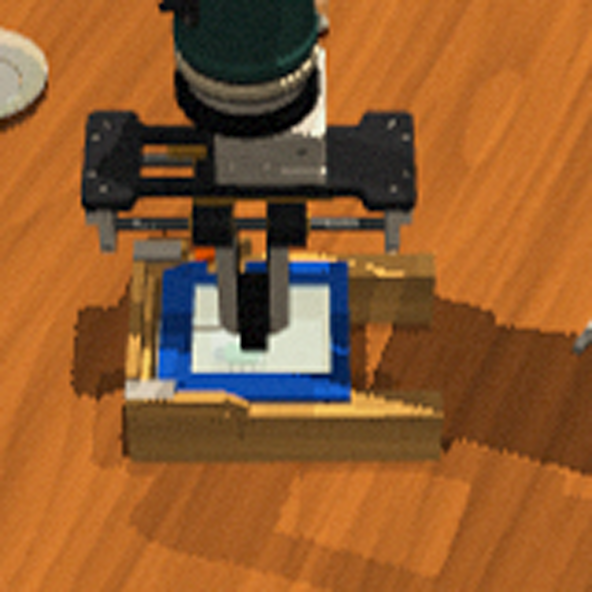

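Request:
step_arm(commands=[{"xyz": [0.0018,0.0008,0.0002],"twist": [0,0,0]},{"xyz": [0.0037,0.0016,0.0002],"twist": [0,0,0]},{"xyz": [0.0055,0.0025,0.0002],"twist": [0,0,0]},{"xyz": [0.0073,0.0033,0.0002],"twist": [0,0,0]},{"xyz": [0.0091,0.0041,0.0002],"twist": [0,0,0]},{"xyz": [0.0105,0.0047,0.0002],"twist": [0,0,0]},{"xyz": [0.0105,0.0047,0.0002],"twist": [0,0,0]}])

```text
time: 16.92
tool_pos: [0.5324, 0.1215, 0.0595]
ee_rot: [-1.571, 0.002, 0.42]
wrist_force: [-5.5, -2.0, 5.4]
width: 0.0157
```

Request:
step_arm(commands=[{"xyz": [0.0009,0.0004,0],"twist": [0,0,0]},{"xyz": [0.0018,0.0008,0],"twist": [0,0,0]},{"xyz": [0.0018,0.0008,0],"twist": [0,0,0]}])

```text
time: 17.17
tool_pos: [0.5325, 0.1215, 0.0597]
ee_rot: [-1.571, 0.006, 0.419]
wrist_force: [-11.0, -2.0, 9.9]
width: 0.0156
```

```bash
python3 -c "
from h import *
shot('top','t13')
shot('wrist','w13')
shot('side','s13')"
python3 - <<'E'
import cv2,numpy as np
s=cv2.imread("pics/s13.png");t=cv2.imread("pics/t13.png");w=cv2.imread("pics/w13.png")
cv2.imwrite("pics/cs13.png",cv2.resize(s[180:290,230:370],None,fx=5,fy=5,interpolation=cv2.INTER_CUBIC))
cv2.imwrite("pics/cw13.png",w)
E
```

```text
17.1667 [0.5325 0.1215 0.0597] [-89.98   0.37  24.03] 0.0156 [-11.04  -2.02   9.95] 0.005
17.2167 [0.5325 0.1216 0.0596] [-89.98   0.36  24.03] 0.0159 [-10.59  -3.1    9.11] 0.002
17.2667 [0.5325 0.1216 0.0597] [-89.98   0.35  24.03] 0.0155 [-10.89  -2.74   9.41] 0.001
```

View pics/cs13.png

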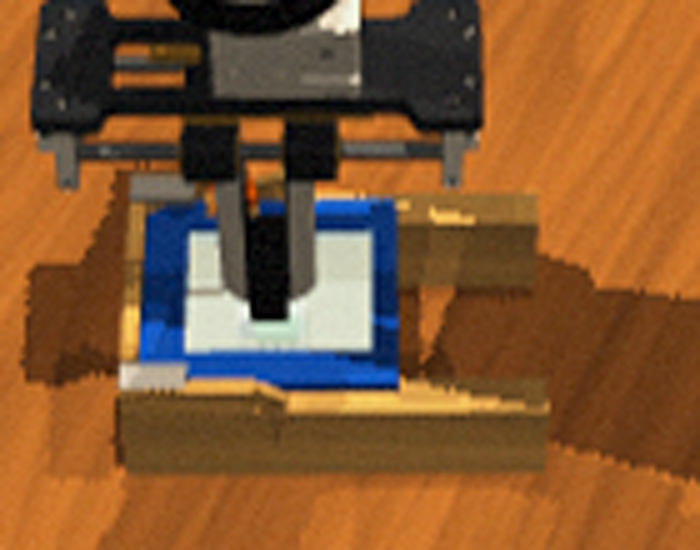

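View pics/w13.png

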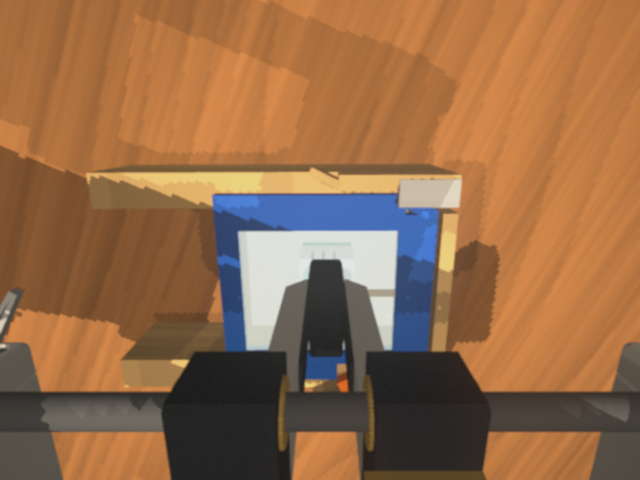

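Request:
step_arm(commands=[{"xyz": [-0.0012,-0.0005,0.0005],"twist": [0,0,0]},{"xyz": [-0.0012,-0.0005,0.0005],"twist": [0,0,0]}])

```text
time: 17.48
tool_pos: [0.5324, 0.1215, 0.0596]
ee_rot: [-1.571, 0.003, 0.419]
wrist_force: [-6.2, -1.0, 4.6]
width: 0.0155
```

Request:
step_arm(commands=[{"xyz": [0,0,0],"twist": [0,0,0]},{"xyz": [0,0,0],"twist": [0,0,0]},{"xyz": [0,0,0],"twist": [0,0,0]},{"xyz": [0,0,0],"twist": [0,0,0]},{"xyz": [0,0,0.01],"twist": [0,0,0]},{"xyz": [0,0,0.03],"twist": [0,0,0]},{"xyz": [0,0,0.065],"twist": [0,0,0]},{"xyz": [0,0,0.1],"twist": [0,0,0]},{"xyz": [0.012,-0.028,0.13],"twist": [0,0,0]},{"xyz": [0.026,-0.06,0.15],"twist": [0,0,0]},{"xyz": [0.034,-0.083,0.15],"twist": [0,0,0]},{"xyz": [0.034,-0.083,0.15],"twist": [0,0,0]}], fingers=150)

```text
time: 18.48
tool_pos: [0.5701, 0.035, 0.2132]
ee_rot: [-1.576, -0.005, 0.414]
wrist_force: [0.3, -0.6, 0.6]
width: 0.0387
```

```bash
python3 -c "
from h import *
shot('top','t14')
shot('wrist','w14')
shot('side','s14')"
python3 - <<'E'
import cv2,numpy as np
from h import *
w,d,c=load('w14')
cv2.imwrite("pics/cw14.png",cv2.resize(w[30:220,170:430],None,fx=3,fy=3,interpolation=cv2.INTER_CUBIC))
hsv=cv2.cvtColor(w,cv2.COLOR_BGR2HSV)
b=((hsv[...,0]>95)&(hsv[...,0]<130)&(hsv[...,1]>100)).astype(np.uint8);b[230:]=0
cs,_=cv2.findContours(b,0,1);k=max(cs,key=cv2.contourArea)
print("lid",cv2.minAreaRect(ray(c,k.reshape(-1,2),.05)[:,:2].astype(np.float32)*1000))
E
```

```text
18.4833 [0.5701 0.035  0.2132] [-90.27  -0.28  23.74] 0.0387 [ 0.33 -0.56  0.64] 0.076
18.5333 [0.5687 0.0372 0.2115] [-90.07  -0.14  23.81] 0.0388 [-0.31 -0.09 -0.17] 0.051
18.5833 [0.5678 0.0385 0.2105] [-8.997e+01 -4.000e-02  2.391e+01] 0.0388 [-0.95  1.11 -0.02] 0.033
lid ((531.6423950195312, 121.64595031738281), (109.8266830444336, 102.55077362060547), 24.357486724853516)
```

View pics/cw14.png

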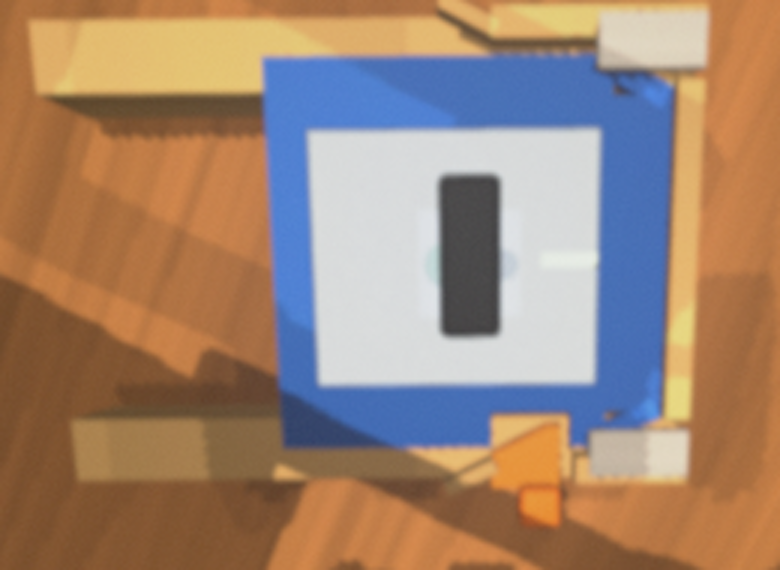

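View pics/s14.png

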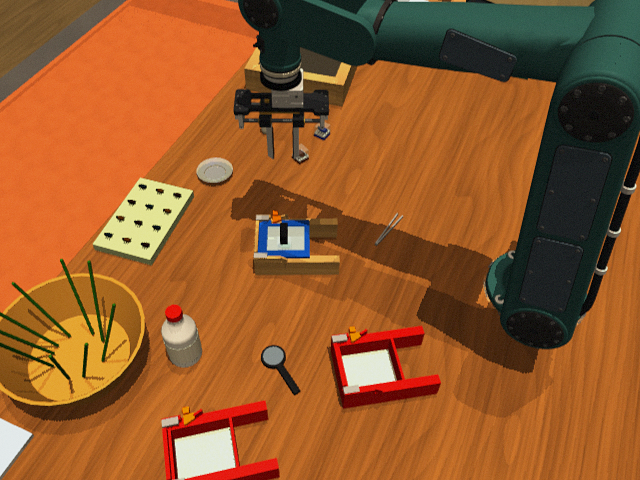

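Run:
```python
from h import *
import cv2
a=np.radians(24.09);Rc=np.array([[np.cos(a),np.sin(a)],[-np.sin(a),np.cos(a)]])
for f in('w4','w7','w14'):
    w,d,c=load(f);h=cv2.cvtColor(w,cv2.COLOR_BGR2HSV)
    m=(h[...,0]>8)&(h[...,0]<18)&(h[...,1]>200)&(h[...,2]>190);m[230:]=0;m[:150]=0;m[:,:325]=0;m[:,:]&=np.arange(640)[None]<375
    P=pts(c,d);m&=P[...,2]>.047
    v,u=np.nonzero(m)
    q=(ray(c,np.c_[u,v],.052)[:,:2]-[.5326,.1213])@Rc.T*1000
    print(f,m.sum(),np.percentile(q,[1,50,99],0).round(1).tolist())
```

```text
w4 5 [[21.3, -72.8], [23.2, -71.9], [24.1, -64.9]]
w7 2 [[15.8, -72.1], [18.4, -71.6], [21.1, -71.1]]Traceback (most recent call last):
  File "<stdin>", line 10, in <module>
    return _quantile_unchecked(
        a, q, axis, out, overwrite_input, method, keepdims, weights)
    return _ureduce(a,
                    func=_quantile_ureduce_func,
    ...<5 lines>...
                    overwrite_input=overwrite_input,
                    method=method)
    r = func(a, **kwargs)
    result = _quantile(arr,
                       quantiles=q,
    ...<2 lines>...
                       out=out,
                       weights=wgt)
    slices_having_nans = np.isnan(arr[-1, ...])
                                  ~~~^^^^^^^^^
IndexError: index -1 is out of bounds for axis 0 with size 0
```

Run:
```python
from h import *
import cv2
a=np.radians(24.09);Rc=np.array([[np.cos(a),np.sin(a)],[-np.sin(a),np.cos(a)]])
for f in('w4','w7','w14'):
    w,d,c=load(f);h=cv2.cvtColor(w,cv2.COLOR_BGR2HSV)
    m=(h[...,0]<18)&(h[...,1]>190)&(h[...,2]>200)&(h[...,0]>5);m[225:]=0;m[:165]=0;m[:,:330]=0;m[:,372:]=0
    n,l,s,_=cv2.connectedComponentsWithStats(m.astype(np.uint8));i=1+s[1:,4].argmax()
    v,u=np.nonzero(l==i)
    q=(ray(c,np.c_[u,v],.052)[:,:2]-[.5326,.1213])@Rc.T*1000
    print(f,s[i],np.percentile(q,[1,50,99],0).round(1).tolist())
w,d,c=load('w14'); print(((ray(c,[(355.7,170.7)],.052)[:,:2]-[.5326,.1213])@Rc.T*1000).round(1))
```

```text
w4 [338 181  21  14 152] [[7.5, -62.9], [15.8, -59.4], [23.9, -52.3]]
w7 [336 185  20  17 162] [[7.5, -61.1], [18.2, -54.7], [23.7, -46.7]]
w14 [343 189  13  16 126] [[14.9, -73.7], [20.3, -67.4], [24.8, -61.1]]
[[ 24.9 -44.3]]
```

```bash
python3 -c "
from bench import robot
print(robot.get_obs()['time'],robot.close_job())"
```

```text
the job is handed in; nothing more can be done
18.6333 None
```

The job is done and handed in at 18.6 s. The green-beetle box stands upright in the middle of the pale wooden case. The blue lid is fully home under the lips with the orange catch in its notch.

- **Box:** I lowered it until I felt light contact (about 3 N), released it, and the picture afterwards showed it upright in the bay.
- **Lid:** I laid it on the runners and slid it 65 mm. It then stopped moving while the push rose to about 11 N, so it is against the stop. I let go, and it measured within about 1 mm of home.
- **Catch:** By eye in a close crop, the tip sits about 25 mm, -44 mm in the case's axes, against the expected 24, -46 for sprung in. Pushed aside, it would be near -52. I did not pull back on the lid to test it.
- **Bystanders:** I did not go near the blue- and brown-beetle boxes, and the gripper was clear of everything when I handed in.

**Checks that failed or disagreed:**
- My first rough top-view position for the lid's tab was 5 to 7 mm off the wrist-camera measurements. I used the wrist values, and the grip confirmed them.
- An automatic colour check of the catch was unreliable because it picked up different parts of the orange piece in different views.

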